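# Slide the long carrier plate off its rack and hook it on the test station

## Robot

A 6-joint arm with a two-finger parallel gripper is mounted at the origin on the work surface. World frame = base frame: x ahead of the robot, y to its left, z up, the work surface at z = 0. Lengths are in m, angles in rad, forces in N, time in s.
With the tool pointing down it reaches from about 0.375 to 0.9 m from the base axis. Payload 3.1 kg.
Tool frame: the origin (TCP) lies on the centre line of the jaws, within the pads' length; the fingertips stand ahead of it and the grasp point (between the pads) lies 3 mm ahead of it (robot.tip_reach is the z of the fingertips in the tool frame, in m); z points along the fingers, y is the line along which they close (so a half turn about z gives the same grasp; the last joint's range is limited). The gripper opens to 87 mm and grips with 3 to 60 N. Pads are 19 mm wide; open, the fingers measure 117 mm over their backs; the gripper's body (75 mm by 190 mm) begins 51 mm behind the grasp point.
Start: joints at [1.083, 0.527, 1.433, -0, 1.181, -0.178], TCP at [0.19, 0.595, 0.245] pointing down, gripper open.
Joint ranges: [-3.08, 3.08], [-0.75, 2.2], [0.22, 2.44], [-1.43, 4.57], [0, 2.65], [-2.85, 2.85]. Speed limits (rad/s): [2.79, 2.79, 3.14, 3.14, 3.14, 3.14].

## Interface

Orientations are given as a unit quaternion [x, y, z, w].
In Python, from rig import sensors, eyes, ticket, robot gives the robot as it stands.
- The arm moves only by the tool drive_tool, never from a script. Its argument "deltas" is a list that holds one entry, the list of rows, each a list of 6 numbers: the shift along the tool's x, y, z in mm, then the turn, a rotation vector about the tool's x, y, z in rad. A call has 1 to 8 rows; each row shifts and turns the commanded pose from where the row before left it, along the tool's axes as they then stand; what a row does not reach is not made up. A row lasts 1/12 s, in which the tool goes at most 41.7 mm and 7.16 degrees, less where a joint would pass 70% of its speed; a pose out of reach is approached as far as the arm can. A call is refused whole if a number of a shift passes 41.7 or a number of a turn 0.125, either way. A call with a gripper value outside its range is refused whole. "gripper" is the opening in per cent of the stroke, from 0 (shut) to 100 (fully open), set as the call begins (left out, the last holds). The fingers move at their own pace and stop on an object; "squeeze" is the grip in N (left out, the last holds). Time passes only in rows, so rows that do not move let the fingers close. It gives the time, the measured TCP pose, the force, the opening and the grip force at its end, in the units of the state.
- sensors.get_obs(): the state, without advancing time (a new reading comes with each control period).
- eyes.camera(name): name is "side" or "top"; returns a dict with "img" (420x560x3 uint8, red, green, blue), "fov_y" (degrees; the focal length in pixels is half the picture's height over the tangent of half this angle, whatever the lens; pixels are square), "cx", "cy" (the principal point, pixels), "D" ([k1, k2, p1, p2, k3] as OpenCV has them; the pictures are not rectified), "xyz" and "attitude" of the camera in the world. Camera axes: x right, y up, looking along -z (the intrinsics and any distortion apply to the point x, -y, -z); pixel columns grow to the right and rows downward; lengths in m; the calibration is good to about 2 mm. A picture is of the moment at which its call begins. There is no depth.
- ticket.hand_in(): hands the job in; it is judged then, once.
The state is a dict: "time": time; "q": joint angles; "joint_velocities": joint speeds; "joint_torque": joint torques, N m; "position": TCP position; "tool_rot": TCP orientation; "ft_force": force on the tool from outside, world axes, zero at the start; "moment": the same for the moment, N m; "grip_width": finger opening in m; "grip_force": force on a finger pad.
Only numpy, scipy, OpenCV 4.12 (cv2) and the standard library are available. Lean on these libraries where they do the work, as an engineer would, in place of code of your own. Each camera call takes 0.05 s, during which the arm holds its last target. There are 200 camera calls.

## Task

Slide the longest of the three thin aluminium plates forward along its rack lane, keeping it flat, until its near end sticks well out over the rack's front edge. Then grip it by that overhanging end, carry it clear of the camera stand, lift it over the lip of the test station's rail and lower it gently until its hook is down in the groove behind the lip and the plate rests level and square between the two cheeks; let go of it. Leave the two short plates and everything else on the bench where they are.

Things in the scene. Friction and masses are not known exactly. Their poses are not given: they have to be found in the camera images.
- rack: Fixed rack, 200 mm deep (x), 192 mm wide (y), at the robot's left or right, turned up to 0.3 rad; origin at the centre of its underside, x from its front edge (nearest the robot) to its back. Three lanes along x, open at both ends, centred at y = -62, 0, +62 mm, bounded by 6 mm dividers 56 mm apart, tops at 68 mm. A plate's sides can be gripped only where it sticks out in front.
- rack_front (a point): Middle of the rack's front edge at the height of the runners' tops (60 mm above the table), 100 mm in front of the rack's origin; axes as the rack's. Each lane has two runners, each 11 mm wide, on which a plate lies, with a slot 34 mm wide and 52 mm deep between them, in which the long plate's hook hangs.
- station: Fixed test station, base 180 (x) by 150 (y) by 10 mm; origin at the centre of its underside; x from its front (nearest the robot) to its rear; turned up to 0.3 rad. Front rest bar across it: 12 mm wide at x = -30 mm, 130 mm long, top 70 mm above the table, a post at each end. In front of this bar nothing rises above the base, so there is room for fingers. A rail runs across the rear.
- station_seat (a point): Middle of the rear rail's groove, level with the lip's top, 70 mm above the table, 60 mm behind the station's origin; axes as the station's. Groove 22 mm wide in x, floor 25 mm below this point; lip before it 6 mm thick; backstop behind it 6 mm thick, top 18 mm above this point. Two cheeks, 72 mm apart, 34 mm long in x, also 18 mm above it, stand either side of this point.
- carrier_center (a point): Centre (half-way up) of the long aluminium plate: 150 (x) x 50 (y) x 5 mm, 0.10 to 0.16 kg. x points to its rear end with the hook; the front end (x = -75 mm) is plain. Starts in any lane, x along the rack's x, front end 12 to 45 mm inside the rack's front edge; tips off if over about 75 mm overhangs. Hung up, its underside rests on the lip and the front rest bar.
- carrier: The long plate as a  origin in the middle of its underside, 2.5 mm below its centre; axes as given for the centre.
- carrier_hook (a point): Root of the hook: at the rear of the long plate, middle of its width, level with its underside, 72.5 mm behind its centre; axes as the plate's. The hook is a tongue 5 mm thick, 24 mm wide, straight down to 16 mm below the underside, flush with the plate's rear end. It coincides with station_seat (within the groove's play) when hung.
- blank0_center (a point): Centre of a short plain plate, 105 x 50 x 5 mm, no hook, lying in another lane; leave it alone.
- blank1_center (a point): Centre of the other short plain plate, 105 x 50 x 5 mm, no hook, lying in the third lane; leave it alone.
- stand: Fixed camera stand between rack and station: foot 56 mm diameter, 12 mm tall, a thin steel rod and a black camera head 34 mm in diameter at the top, 220 mm tall in all; origin at the centre of its underside on the table. The plate must not knock against it.
- fan: Black fan, 60 x 60 x 26 mm, lying flat on the table between rack and station; origin at the centre of its underside. Leave alone.
- connector: Dark green round connector standing upright, 46 mm diameter, 75 mm tall; origin at its underside. Leave alone.
- flux: Small jar, 48 mm diameter, 100 mm tall; origin at its underside. Leave alone.
- driver: Screwdriver lying on the table behind the rack and station. Leave alone.
- gearmotor: Gear motor, block 70 x 45 x 40 mm with a round motor at one end, lying at the side of the table; origin at its underside. Leave alone.
There are look-alikes about, which are no part of the job. What is shaped like the station but brown or orange is not meant.

How it is judged:
On the way:
1. the long plate, still lying flat in its lane, sticks out at least 25 mm past the rack's front edge (x of carrier_center in the frame of rack between -0.11 and -0.05 m and z of carrier_center in the frame of rack between 0.06 and 0.0655 m and angle between carrier_center's own z axis and vertical below 0.06 rad), for 0.2 s.
At the end, for the whole second after the job is handed in: Long plate hung, let go, at rest: hook root within 12 mm along, 14 mm across, 4 mm in height of the seat point (hook in the groove behind the lip), level within 0.05 rad, square within 0.16 rad, plain end to the front. Short plates within 20 mm, other things within 30 mm of their starts (x of carrier_hook in the frame of station_seat between -0.012 and 0.012 m and y of carrier_hook in the frame of station_seat between -0.014 and 0.014 m and z of carrier_hook in the frame of station_seat between -0.004 and 0.004 m and angle between carrier_center's own z axis and vertical below 0.05 rad and x of carrier_center in the frame of station_seat below 0 m and angle between the x axis of carrier_center and the x axis of station_seat, either way round below 0.16 rad and distance of each of blank0_center, blank1_center from where it was at the start of the episode below 0.02 m and distance of each of fan, connector, flux, driver, gearmotor from where it was at the start of the episode below 0.03 m and linear speed of carrier below 0.02 m/s); the robot touches nothing.
It fails at once if the long plate knocks against the camera stand (over 3 N) (contact force between carrier and stand above 3 N).
It fails at once if the plate is dropped or slammed onto the rail (faster than 0.45 m/s close above its seat) (horizontal distance between carrier_hook and station_seat below 0.04 m and z of each of carrier_hook, carrier_center in the frame of station_seat below 0.03 m and linear speed of carrier above 0.45 m/s).
It fails at once if a short plate is moved more than 20 mm (distance of any of blank0_center, blank1_center from where it was at the start of the episode above 0.02 m).
It fails at once if a bystander is moved more than 30 mm (distance of any of fan, connector, flux, driver, gearmotor from where it was at the start of the episode above 0.03 m).
It also fails if it takes over 54 s, if anything falls off the work surface, if the arm or the gripper's body presses on something with over 40 N, if the wrist force passes 120 N, or if a joint passes its speed limit or range.

## Working session

There is one attempt and no reset: what is moved stays moved. The work goes in short steps, Python scripts to look and compute and a tool call to move; the robot and the scene stay as the last step left them, time stands still between calls to the robot, and variables do not carry over. Pictures are saved under pics/ and viewed, at most 10 in all, crops included, and the job is handed in when it is done.

Besides the shell and the picture viewer there is one more tool, called after "Emit:" as name(argument=value, ...) on one line, values as JSON. drive_tool: Moves the arm, as the interface text tells. Its arguments: {"type":"object","properties":{"deltas":{"type":"array"},"gripper":{"type":"number"},"squeeze":{"type":"number"}},"required":["deltas"]}

```bash
mkdir -p pics; ls
cat > h.py <<'E'
import numpy as np, cv2
from rig import sensors, eyes, ticket, robot
from scipy.spatial.transform import Rotation as R
def snap(name,fn=None):
    c=eyes.camera(name)
    if fn: cv2.imwrite('pics/'+fn,cv2.cvtColor(c['img'],cv2.COLOR_RGB2BGR))
    return c
def KD(c):
    f=c['img'].shape[0]/2/np.tan(np.radians(c['fov_y'])/2)
    return np.array([[f,0,c['cx']],[0,f,c['cy']],[0,0,1.]]),np.array(c['D'],float)
def rot(c):
    a=np.array(c['attitude'],float)
    return R.from_quat(a).as_matrix() if a.size==4 else a.reshape(3,3)
def ray(c,uv):
    K,D=KD(c); p=cv2.undistortPoints(np.array(uv,float).reshape(-1,1,2),K,D).reshape(-1,2)
    d=np.c_[p[:,0],-p[:,1],-np.ones(len(p))]@rot(c).T
    return np.array(c['xyz'],float),d
def onz(c,uv,z):
    o,d=ray(c,uv); return o+d*((z-o[2])/d[:,2])[:,None]
def proj(c,P):
    K,D=KD(c); q=(np.atleast_2d(P)-np.array(c['xyz']))@rot(c); q=q*[1,-1,-1]
    return cv2.projectPoints(q,np.zeros(3),np.zeros(3),K,D)[0].reshape(-1,2)
def tri(c1,u1,c2,u2):
    out=[]
    for a,b in zip(np.atleast_2d(u1),np.atleast_2d(u2)):
        o1,d1=ray(c1,a);o2,d2=ray(c2,b)
        A=np.c_[d1[0],-d2[0]];s=np.linalg.lstsq(A,o2-o1,rcond=None)[0]
        p,q=o1+s[0]*d1[0],o2+s[1]*d2[0]; out.append(np.r_[(p+q)/2,np.linalg.norm(p-q)])
    return np.array(out)
E
python3 - <<'E'
from h import *
for n in('top','side'):
    c=snap(n,n+'0.png'); print(n,{k:v for k,v in c.items() if k!='img'})
print(sensors.get_obs(), robot.tip_reach)
E
```

```text
pics
top {'fov_y': 44.473833095429256, 'cx': 263.49586358362757, 'cy': 212.99821418622017, 'D': array([-0.17163973,  0.        ,  0.        ,  0.        ,  0.        ]), 'xyz': array([0.30030604, 0.01260736, 1.29337595]), 'attitude': array([-0.06700911,  0.07187087,  0.71216448, -0.69510151])}
side {'fov_y': 48.63836557017366, 'cx': 282.1562409395591, 'cy': 211.5614712922613, 'D': array([-0.0109573,  0.       ,  0.       ,  0.       ,  0.       ]), 'xyz': array([ 0.17776166, -0.97116609,  0.96046375]), 'attitude': array([ 0.40932842, -0.0707584 , -0.17221635,  0.89318812])}
{'time': 0.1, 'q': array([ 1.08351157e+00,  5.28401816e-01,  1.43378728e+00, -1.16858156e-05,
        1.18141524e+00, -1.78511803e-01]), 'joint_velocities': array([-0.00083832,  0.00036252, -0.00298699,  0.00044368,  0.00089375,
       -0.00161209]), 'joint_torque': array([-3.85542689e-04, -4.40987456e+01, -1.77148998e+01,  6.35144580e-02,
        5.34125953e-02, -3.02882540e-05]), 'position': array([0.18961345, 0.59488231, 0.2436477 ]), 'tool_rot': array([ 1.53771626e-01,  9.88105903e-01, -9.52384118e-04, -3.23585261e-04]), 'ft_force': array([-1.39675831, -0.27857331, -0.11647474]), 'moment': array([-0.01684341,  0.00196281, -0.02838585]), 'grip_force': 0.0, 'grip_width': 0.08689904965561544} 0.022
```

View pics/top0.png

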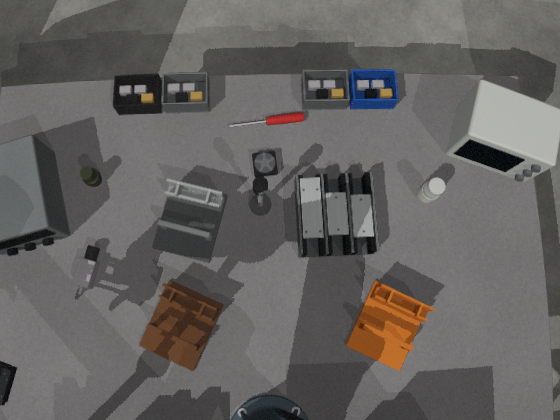

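View pics/side0.png

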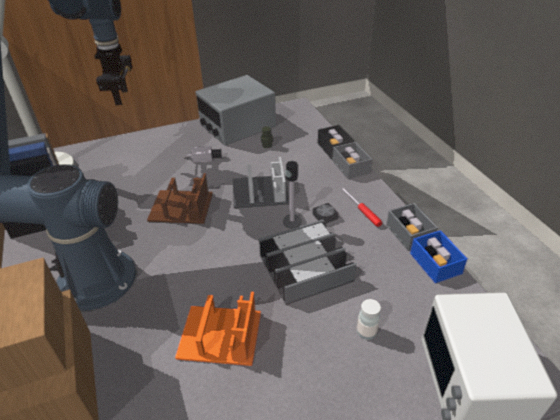

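Run:
```python
import cv2,numpy as np
t=cv2.imread('pics/top0.png');s=cv2.imread('pics/side0.png')
def crop(i,x,y,w,h,k=4):
    o=cv2.resize(i[y:y+h,x:x+w],None,fx=k,fy=k,interpolation=cv2.INTER_CUBIC)
    for a in range(0,w,10):
        cv2.line(o,(a*k,0),(a*k,5),(0,0,255),1)
        if (x+a)%20==0: cv2.putText(o,str(x+a),(a*k,15),0,.35,(0,255,255),1)
    for b in range(0,h,10):
        cv2.line(o,(0,b*k),(5,b*k),(0,0,255),1)
        if (y+b)%20==0: cv2.putText(o,str(y+b),(6,b*k+4),0,.35,(0,255,255),1)
    return o
a=np.hstack([crop(t,290,165,100,100),crop(t,140,170,100,100)])
cv2.imwrite('pics/zt.png',np.clip(a*1.4,0,255).astype(np.uint8)[:, :800])
b=np.hstack([crop(s,255,215,110,90),crop(s,225,150,90,90)])
cv2.imwrite('pics/zs.png',np.clip(b*1.4,0,255).astype(np.uint8)[:, :800])
```

```text
(no output)
```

View pics/zt.png

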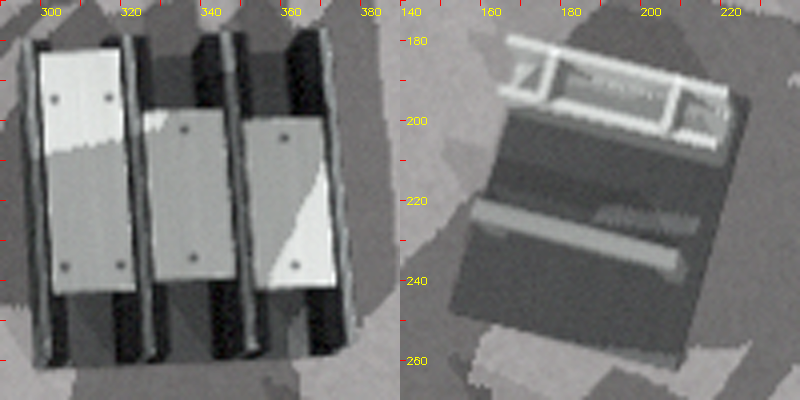

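View pics/zs.png

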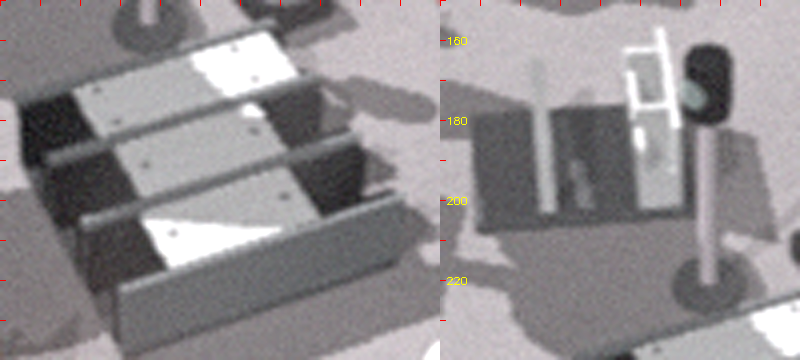

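```bash
cat > fit.py <<'E'
from h import *
from scipy.optimize import least_squares
def w(p,P): 
    P=np.array(P,float); return np.c_[R.from_euler('z',p[2]).apply(P)]+[p[0],p[1],0]
def fit(x0,obs):
    def r(p): return np.concatenate([ (proj(c,w(p,[q[0] for q in o]))-np.array([q[1] for q in o])).ravel() for c,o in obs])
    s=least_squares(r,x0,loss='soft_l1'); return s.x,r(s.x).reshape(-1,2)
E
python3 - <<'E'
from fit import *
np.set_printoptions(precision=4,suppress=True)
T=eyes.camera('top');S=eyes.camera('side')
rk=[((.1,.093,.068),(297.2,175)),((-.1,.093,.068),(300,255.5)),((.1,-.093,.068),(371.7,172.5)),((-.1,-.093,.068),(377.5,251))]
rs=[((-.1,-.093,.068),(284.5,287.5)),((.1,-.093,.068),(355.5,263.7))]
pr,e=fit([.5,-.2,0],[(T,rk),(S,rs)]);print('rack',pr,e)
cp=[((.075,.025,.065),(300,178.2)),((.075,-.025,.065),(320.5,177.2)),((-.075,.025,.065),(302.5,238.2)),((-.075,-.025,.065),(323.8,237.8))]
cs=[((-.075,.025,.065),(273.7,237.5)),((.075,-.025,.065),(330,234.5)),((.075,.025,.065),(322,223))]
pc,e=fit([.5,-.1,0],[(T,cp),(S,cs)]);print('car',pc,e, 'in rack',R.from_euler('z',-pr[2]).apply(np.r_[pc[:2]-pr[:2],0]))
tt=tri(T,[c[1] for c in (cp[2],cp[0],cp[1])],S,[c[1] for c in (cs[0],cs[2],cs[1])]);print('car corners tri',tt)
st=[((-.03,.065,.07),(158.5,222.5)),((-.03,-.065,.07),(210,235.5)),((-.09,.075,.01),(152.5,247.5)),((-.09,-.075,.01),(210.5,262)),((.09,-.075,.01),(227,194.5))]
ss=[((-.09,-.075,.01),(234,208)),((-.09,.075,.01),(233,178)),((-.03,.065,.07),(249.5,164.5))]
ps,e=fit([.45,.2,0],[(T,st),(S,ss)]);print('station',ps,e)
print('bar end tri',tri(T,[(158.5,222.5)],S,[(249.5,164.5)]))
print('seat',w(ps,[(.06,0,.07)]))
# stand: base & head
print('foot',onz(T,[(259,205)],.012),onz(S,[(291,222)],.012)); print('head',tri(T,[(260,186)],S,[(292,164)]))
# overlays
def ov(c,pts,col,im):
    for u,v in proj(c,pts): cv2.circle(im,(int(round(u*4)),int(round(v*4))),2,col,-1)
for c,n,b in((T,'t',[(290,165,100,100),(140,170,100,100)]),(S,'s',[(255,215,110,90),(225,150,90,90)])):
    im=cv2.resize(cv2.cvtColor(c['img'],cv2.COLOR_RGB2BGR),None,fx=4,fy=4)
    ov(c,w(pr,[(x,y,.068) for x in(-.1,.1) for y in(-.093,-.031,.031,.093)]),(0,0,255),im)
    ov(c,w(pc,[(x,y,.065) for x in(-.075,.075) for y in(-.025,.025)]),(0,255,0),im)
    ov(c,w(ps,[(-.03,.065,.07),(-.03,-.065,.07)]+[(x,y,.01) for x in(-.09,.09) for y in(-.075,.075)]),(0,0,255),im)
    ov(c,w(ps,[(x,y,.088) for x in(.043,.077) for y in(-.036,.036)]),(0,255,0),im)
    ov(c,w(ps,[(.043,y,.07) for y in(-.036,0,.036)]+[(.077,y,.088) for y in (-.036,0,.036)]),(255,0,255),im)
    cv2.imwrite(f'pics/ov{n}.png',np.hstack([im[4*y:4*(y+h),4*x:4*(x+ww)] for x,y,ww,h in b]))
a=cv2.imread('pics/ovt.png');b=cv2.imread('pics/ovs.png');
cv2.imwrite('pics/ov.png',cv2.resize(np.vstack([a,b[:400]]),(800,760))[80:680] if 0 else cv2.resize(np.vstack([a[:,:800],b[:, :800]]),(630,600)))
E
```

```text
rack [ 0.5408 -0.1792  0.0155] [[ 0.0072 -0.4127]
 [ 1.6094 -0.431 ]
 [-0.355  -0.4387]
 [ 0.4782  0.7164]
 [-0.6524 -0.6969]
 [-0.3536 -0.3756]]
car [ 0.5562 -0.1182  0.0038] [[ 0.5715 -0.1505]
 [ 0.1522  0.3621]
 [ 0.7228 -0.207 ]
 [-0.0245 -0.4086]
 [-0.7462 -0.9147]
 [-0.294  -0.7386]
 [-0.0099 -0.4014]] in rack [0.0163 0.0608 0.    ]
car corners tri [[ 0.4825 -0.0924  0.0596  0.0021]
 [ 0.6316 -0.0918  0.0622  0.0003]
 [ 0.6327 -0.1429  0.0618  0.0007]]
station [ 0.5397  0.1865 -0.2629] [[ 0.102  -0.4651]
 [-0.0422 -0.8608]
 [ 0.6172  0.4655]
 [-0.3962  0.2261]
 [ 0.9117 -0.2187]
 [-0.2424 -1.8108]
 [-0.678   0.0464]
 [-0.5431 -0.5636]]
bar end tri [[0.5283 0.2578 0.0667 0.0024]]
seat [[0.5977 0.1709 0.07  ]]
foot [[0.5766 0.0115 0.012 ]] [[ 0.5722 -0.0027  0.012 ]]
head [[0.5772 0.008  0.2168 0.0055]]
```

View pics/ov.png

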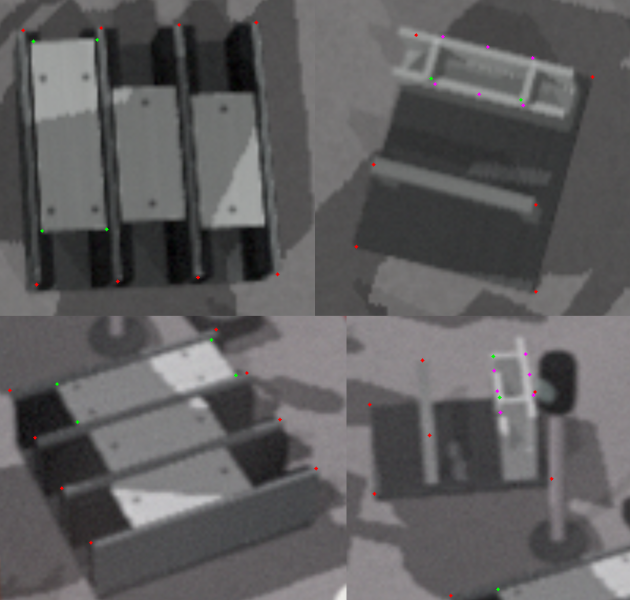

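Emit:
drive_tool(deltas=[[[0,0,-9,0,0,0.125],[0,0,-9,0,0,0.125],[0,0,-9,0,0,0.125],[0,0,-9,0,0,0.125],[0,0,-9,0,0,0.125],[0,0,-9,0,0,0.125],[0,0,-9,0,0,0.125],[0,0,-9,0,0,0.125]]], gripper=0, squeeze=20)

```text
time: 0.87
position: [0.1898, 0.5952, 0.3166]
tool_rot: [0.611, 0.792, -0.0, 0.0]
ft_force: [-0.1, -0.2, 0.1]
grip_width: 0.0413
grip_force: 0.0
```

Emit:
drive_tool(deltas=[[[-20,25,0,0,0,0.125],[-20,25,0,0,0,0.125],[-30,26,0,0,0,0],[-30,26,0,0,0,0],[-30,26,0,0,0,0],[-30,26,0,0,0,0],[-30,26,0,0,0,0],[-30,26,0,0,0,0]]])

```text
time: 1.53
position: [0.4057, 0.3864, 0.3165]
tool_rot: [0.703, 0.711, -0.0, -0.0]
ft_force: [0.2, 0.5, 0.7]
grip_width: 0.0003
grip_force: 0.0
```

Emit:
drive_tool(deltas=[[[-30,26,0,0,0,0],[-30,26,0,0,0,0],[-30,26,0,0,0,0],[-30,26,0,0,0,0],[-30,26,0,0,0,0],[-30,26,0,0,0,0],[-30,10,0,0,0,0],[-30,10,0,0,0,0]]])

```text
time: 2.2
position: [0.5849, 0.1483, 0.3161]
tool_rot: [0.703, 0.711, -0.0, -0.0]
ft_force: [-0.4, -0.9, -0.7]
grip_width: 0.0006
grip_force: 0.0
```

Emit:
drive_tool(deltas=[[[-38,11,0,0,0,0],[-38,11,0,0,0,0],[-38,11,0,0,0,0],[-38,11,0,0,0,0],[-38,11,0,0,0,0],[-38,11,0,0,0,0],[-38,11,0,0,0,0],[0,0,0,0,0,0]]])

```text
time: 2.87
position: [0.6657, -0.1232, 0.3157]
tool_rot: [0.705, 0.709, -0.001, 0.002]
ft_force: [-0.1, -1.0, 0.3]
grip_width: 0.0007
grip_force: 0.0
```

```bash
python3 -c "
from h import *
o=sensors.get_obs();print(o['position'],R.from_quat(o['tool_rot']).as_matrix().round(3))"
```

```text
[ 0.66567961 -0.12315637  0.31574516] [[-0.005  1.     0.002]
 [ 1.     0.005 -0.005]
 [-0.005  0.002 -1.   ]]
```

Emit:
drive_tool(deltas=[[[4,0,34,0,0,0],[3,0,34,0,0,0],[0,0,34,0,0,0],[0,0,34,0,0,0],[0,0,34,0,0,0],[0,0,10,0,0,0],[0,0,0,0,0,0]]])

```text
time: 3.45
position: [0.6613, -0.1069, 0.1327]
tool_rot: [0.703, 0.711, -0.002, -0.004]
ft_force: [0.4, 0.6, -0.3]
grip_width: 0.0004
grip_force: 0.0
```

Run:
```python
from h import *
o=sensors.get_obs();print(o['position'])
a=[cv2.cvtColor(eyes.camera(n)['img'],cv2.COLOR_RGB2BGR) for n in('top','side')]
k=lambda i,x,y,w,h:cv2.resize(i[y:y+h,x:x+w],(400,400))
cv2.imwrite('pics/a.png',np.hstack([k(a[0],270,140,120,120),k(a[1],255,175,120,120)]))
```

```text
[ 0.66128169 -0.10689274  0.1327159 ]
```

View pics/a.png

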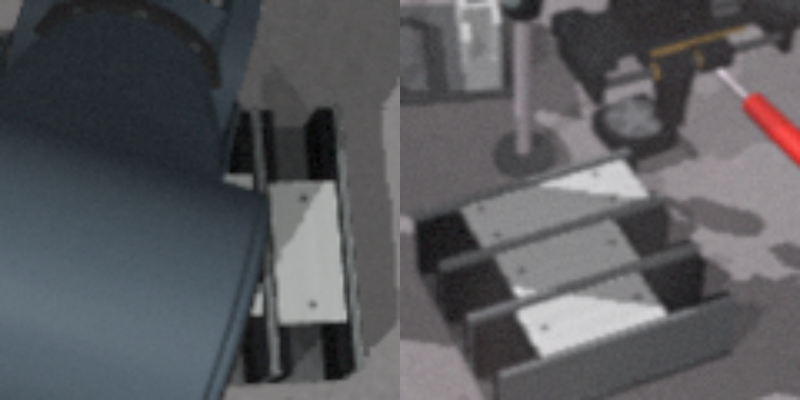

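Emit:
drive_tool(deltas=[[[0,0,8,0,0,0],[0,0,0,0,0,0],[0,0,0,0,0,0],[0,0,0,0,0,0]]])

```text
time: 3.88
position: [0.6644, -0.108, 0.1298]
tool_rot: [0.703, 0.711, 0.0, 0.001]
ft_force: [0.4, -0.6, 0.1]
grip_width: 0.0004
grip_force: 0.0
```

Emit:
drive_tool(deltas=[[[-8,0,10,0,0,0],[0,0,12,0,0,0],[0,0,12,0,0,0],[0,0,10,0,0,0],[0,0,10,0,0,0],[0,0,0,0,0,0],[0,0,0,0,0,0]]])

```text
time: 4.47
position: [0.6632, -0.1155, 0.073]
tool_rot: [0.703, 0.711, -0.001, -0.001]
ft_force: [0.7, -0.4, 1.0]
grip_width: 0.0007
grip_force: 0.0
```

Run:
```python
from h import *
o=sensors.get_obs();print(o['position'],o['ft_force'])
i=cv2.cvtColor(eyes.camera('side')['img'],cv2.COLOR_RGB2BGR)
cv2.imwrite('pics/b.png',cv2.resize(i[180:300,255:375],(600,600),interpolation=cv2.INTER_CUBIC))
```

```text
[ 0.66317646 -0.11549992  0.07302341] [ 0.72969899 -0.38198541  0.95181877]
```

View pics/b.png

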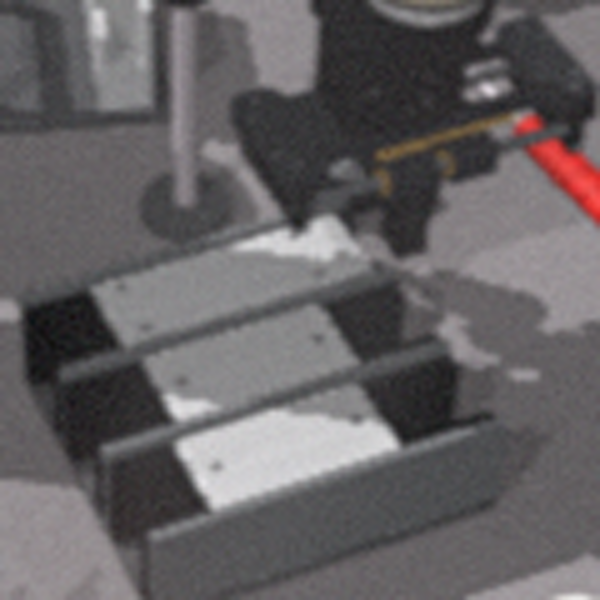

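Emit:
drive_tool(deltas=[[[0,-8,0,0,0,0],[0,-8,0,0,0,0],[0,-8,0,0,0,0],[0,-8,0,0,0,0],[0,-8,0,0,0,0],[0,0,0,0,0,0]]])

```text
time: 5.02
position: [0.6216, -0.1161, 0.0748]
tool_rot: [0.703, 0.711, -0.001, -0.001]
ft_force: [-0.8, 0.2, 0.3]
grip_width: 0.0005
grip_force: 0.0
```

```bash
cat > look.py <<'E'
import sys
from h import *
o=sensors.get_obs();print(o['position'],o['ft_force'],o['moment'])
t=eyes.camera('top')['img'];s=eyes.camera('side')['img']
k=lambda i,x,y,w,h:cv2.resize(cv2.cvtColor(i[y:y+h,x:x+w],cv2.COLOR_RGB2BGR),(400,400*h//w),interpolation=cv2.INTER_CUBIC)
b=[int(v) for v in sys.argv[2:]]
cv2.imwrite('pics/'+sys.argv[1],np.hstack([k(t,*b[:4]),k(s,*b[4:])]))
E
python3 look.py c.png 270 160 120 120 245 190 120 120
```

```text
[ 0.62161524 -0.11606007  0.07476481] [-0.81640948  0.15729837  0.34761284] [-0.09051116  0.05091769  0.01742237]
```

View pics/c.png

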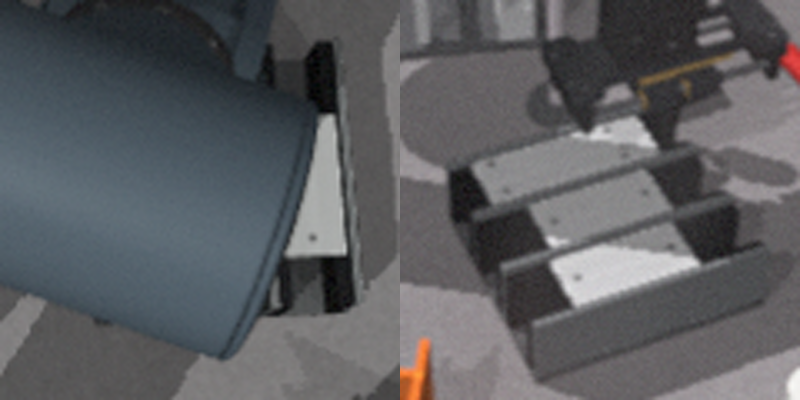

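Emit:
drive_tool(deltas=[[[0,-8,0,0,0,0],[0,-8,0,0,0,0],[0,-8,0,0,0,0],[0,-8,0,0,0,0],[0,-8,0,0,0,0],[0,-8,0,0,0,0],[0,-8,0,0,0,0],[0,-8,0,0,0,0]]])

```text
time: 5.78
position: [0.559, -0.1171, 0.0746]
tool_rot: [0.703, 0.711, -0.0, -0.0]
ft_force: [0.3, 1.3, 0.2]
grip_width: 0.0
grip_force: 0.3
```

Emit:
drive_tool(deltas=[[[0,-8,0,0,0,0],[0,0,0,0,0,0],[0,0,0,0,0,0],[0,0,0,0,0,0]]])

```text
time: 6.12
position: [0.5521, -0.1173, 0.0745]
tool_rot: [0.703, 0.711, 0.0, 0.0]
ft_force: [0.3, -0.1, 0.7]
grip_width: 0.0002
grip_force: 0.0
```

```bash
python3 look.py d.png 270 170 120 120 225 190 130 130
```

```text
[ 0.55207437 -0.11732166  0.07454265] [ 0.34783919 -0.09841977  0.70015017] [-0.07151403  0.0004855   0.01423269]
```

View pics/d.png

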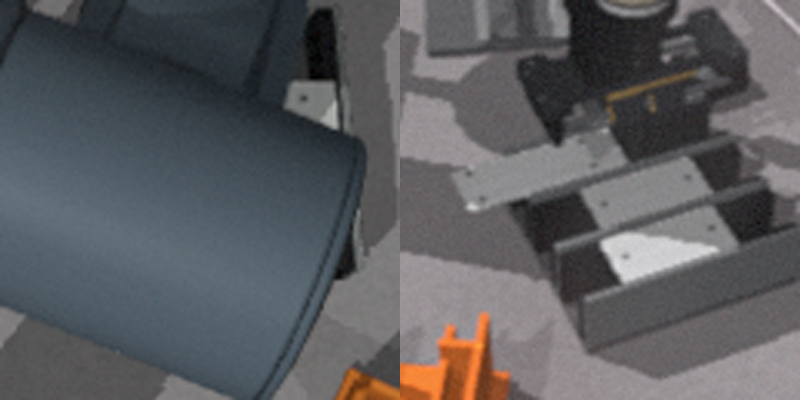

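Run:
```python
from h import *
S=eyes.camera('side');print(onz(S,[(242.2,247.9),(250.4,258.2)],.064))
```

```text
[[ 0.38884418 -0.10213618  0.064     ]
 [ 0.39730017 -0.14681086  0.064     ]]
```

Emit:
drive_tool(deltas=[[[0,3,0,0,0,0],[0,0,-25,0,0,0],[0,0,-30,0,0,0],[0,0,-30,0,0,0],[0,-34,-20,0,0,0],[0,-36,0,0,0,0],[0,-36,0,0,0,0],[0,-34,0,0,0,0]]])

```text
time: 6.93
position: [0.4138, -0.1186, 0.1802]
tool_rot: [0.702, 0.712, 0.0, 0.001]
ft_force: [0.1, -0.1, 0.3]
grip_width: 0.0002
grip_force: 0.0
```

Emit:
drive_tool(deltas=[[[0,0,0,0,0,-0.125],[0,0,0,0,0,-0.125],[0,0,0,0,0,-0.125],[0,0,0,0,0,-0.125],[0,0,0,0,0,-0.125],[0,0,0,0,0,-0.125],[0,0,0,0,0,-0.125],[0,0,0,0,0,-0.125]]], gripper=100)

```text
time: 7.6
position: [0.4154, -0.119, 0.1797]
tool_rot: [0.273, 0.962, -0.0, 0.0]
ft_force: [-0.3, 0.1, 0.0]
grip_width: 0.0458
grip_force: 0.0
```

Emit:
drive_tool(deltas=[[[0,0,0,0,0,-0.125],[0,0,0,0,0,-0.125],[0,0,0,0,0,-0.125],[0,0,0,0,0,-0.125],[0,0,0,0,0,-0.075],[0,0,0,0,0,0],[0,0,0,0,0,0],[0,0,0,0,0,0]]])

```text
time: 8.27
position: [0.4152, -0.1189, 0.1796]
tool_rot: [-0.007, 1.0, -0.0, 0.0]
ft_force: [-0.2, -0.6, -0.8]
grip_width: 0.0864
grip_force: 0.0
```

```bash
cat > st.py <<'E'
from h import *
np.set_printoptions(precision=4,suppress=True)
o=sensors.get_obs();M=R.from_quat(o['tool_rot']).as_matrix()
print(o['time'],o['position'],'yang',np.arctan2(M[1,1],M[0,1]).round(4));print(M.round(3));print(o['ft_force'],o['moment'],o['grip_width'],o['grip_force'],o['q'])
E
python3 st.py
```

```text
8.2667 [ 0.4152 -0.1189  0.1796] yang 1.5854
[[-1.    -0.015  0.   ]
 [-0.015  1.    -0.   ]
 [-0.    -0.    -1.   ]]
[-0.1704 -0.5742 -0.7862] [0.015  0.0019 0.0113] 0.08641477379495986 0.0 [-0.5389  0.3822  1.9693  0.      0.7899 -2.1242]
```

Emit:
drive_tool(deltas=[[[0,0,24,0,0,0],[0,0,26,0,0,0],[0,0,26,0,0,0],[0,0,20,0,0,0],[0,0,12,0,0,0],[0,0,6,0,0,0],[0,0,0,0,0,0],[0,0,0,0,0,0]]])

```text
time: 8.93
position: [0.4152, -0.1189, 0.0656]
tool_rot: [-0.008, 1.0, 0.0, -0.0]
ft_force: [0.3, 0.9, 0.0]
grip_width: 0.0872
grip_force: 0.0
```

Emit:
drive_tool(deltas=[[[0,0,0,0,0,0],[0,0,0,0,0,0],[0,0,0,0,0,0],[0,0,0,0,0,0],[0,0,0,0,0,0],[0,0,0,0,0,0],[0,0,0,0,0,0],[0,0,0,0,0,0]]], gripper=0, squeeze=50)

```text
time: 9.6
position: [0.4149, -0.1188, 0.0656]
tool_rot: [-0.008, 1.0, 0.0, -0.0]
ft_force: [-0.1, 0.1, 1.1]
grip_width: 0.0491
grip_force: 49.9
```

```bash
python3 st.py
```

```text
9.6 [ 0.4149 -0.1188  0.0656] yang 1.587
[[-1.    -0.016 -0.   ]
 [-0.016  1.     0.   ]
 [ 0.     0.    -1.   ]]
[-0.1122  0.0815  1.0693] [0.0557 0.0462 0.0306] 0.04905102680952812 49.92690290469909 [-0.539   0.6263  2.0534  0.0001  0.462  -2.126 ]
```

Emit:
drive_tool(deltas=[[[0,0,-8,0,0,0],[0,0,-16,0,0,0],[0,0,-24,0,0,0],[0,0,-32,0,0,0],[0,0,-36,0,0,0],[0,0,-36,0,0,0],[0,0,-36,0,0,0],[0,0,-36,0,0,0]]])

```text
time: 10.27
position: [0.4139, -0.1182, 0.2917]
tool_rot: [-0.008, 1.0, 0.0, -0.0]
ft_force: [0.7, 0.5, -2.0]
grip_width: 0.0492
grip_force: 50.1
```

Emit:
drive_tool(deltas=[[[0,10,-10,0,0,0],[0,20,0,0,0,0],[0,28,0,0,0,0],[0,32,0,0,0,0],[0,32,0,0,0,0],[0,32,0,0,0,0],[0,32,0,0,0,0],[0,32,0,0,0,0]]])

```text
time: 10.93
position: [0.4103, 0.1006, 0.2998]
tool_rot: [-0.008, 1.0, -0.0, -0.0]
ft_force: [0.4, -0.4, -0.8]
grip_width: 0.0491
grip_force: 50.1
```

Emit:
drive_tool(deltas=[[[-14,32,0,0,0,0],[-16,30,0,0,0,0],[-16,25,0,0,0,0],[-16,15,0,0,0,0],[-10,0,0,0,0,0.093],[0,0,0,0,0,0.093],[0,0,0,0,0,0.093],[0,0,0,0,0,0]]])

```text
time: 11.6
position: [0.481, 0.2024, 0.2994]
tool_rot: [0.132, 0.991, -0.0, -0.001]
ft_force: [-0.5, 0.4, -0.7]
grip_width: 0.049
grip_force: 50.1
```

```bash
python3 st.py
```

```text
11.6 [0.481  0.2024 0.2994] yang 1.3069
[[-0.965  0.261 -0.002]
 [ 0.261  0.965 -0.   ]
 [ 0.001 -0.001 -1.   ]]
[-0.4628  0.4432 -0.7164] [ 0.0163  0.0879 -0.0267] 0.04895540234124806 50.06657786783762 [ 0.1839  0.3238  1.6195  0.      1.2    -1.123 ]
```

Emit:
drive_tool(deltas=[[[0,0,18,0,0,0],[0,0,30,0,0,0],[0,0,36,0,0,0],[0,0,36,0,0,0],[0,0,26,0,0,0],[0,0,16,0,0,0],[0,0,0,0,0,0],[0,0,0,0,0,0]]])

```text
time: 12.27
position: [0.4811, 0.2021, 0.1372]
tool_rot: [0.13, 0.991, -0.0, -0.001]
ft_force: [0.4, 0.6, -0.5]
grip_width: 0.0486
grip_force: 50.1
```

```bash
python3 st.py
python3 - <<'E'
from fit import *
o=sensors.get_obs();T=eyes.camera('top');S=eyes.camera('side')
p=np.array(o['position']);M=R.from_quat(o['tool_rot']).as_matrix();f=-M[:,0]
import math
h=p+f*.1195-[0,0,.0055]; yaw=math.atan2(f[1],f[0])
car=lambda pts: h+R.from_euler('z',yaw).apply(np.array(pts,float))
ps=[.5397,.1865,-.2629]
out=[]
for c,b in((T,(140,165,100,100)),(S,(225,125,100,100))):
    im=cv2.resize(cv2.cvtColor(c['img'],cv2.COLOR_RGB2BGR),None,fx=4,fy=4,interpolation=cv2.INTER_CUBIC);x,y,w_,h_=b
    for P,col in((car([(xx,yy,.005) for xx in(-.1475,.0025) for yy in(-.025,.025)]),(0,255,0)),(car([(.0025,-.012,-.016),(.0025,.012,-.016)]),(255,0,255)),(w(ps,[(a,d,.088) for a in(.043,.077) for d in(-.036,.036)]),(0,0,255))):
        for u,v in proj(c,P): cv2.circle(im,(round(u*4),round(v*4)),2,col,-1); print(u.round(1),v.round(1))
    z=im[4*y:4*(y+h_),4*x:4*(x+w_)]
    for a in range(0,100,10):
        cv2.line(z,(a*4,0),(a*4,5),(0,255,255),1);cv2.line(z,(0,a*4),(5,a*4),(0,255,255),1)
    out.append(z)
cv2.imwrite('pics/e.png',np.clip(np.hstack(out)*1.3,0,255).astype(np.uint8))
E
```

```text
12.2667 [0.4811 0.2021 0.1372] yang 1.3093
[[-0.966  0.258 -0.002]
 [ 0.258  0.966 -0.   ]
 [ 0.002 -0.001 -1.   ]]
[ 0.3831  0.6157 -0.4715] [-0.0258  0.0201 -0.0116] 0.04859656450200699 50.05881121032871 [ 0.1832  0.5518  1.7875 -0.      0.8046 -1.1261]
183.8 250.7
162.8 245.5
200.6 188.4
180.1 183.6
196.4 189.3
186.7 187.0
205.4 201.5
176.8 194.7
209.0 188.2
180.5 181.5
230.3 164.4
229.8 155.3
278.8 160.7
277.1 151.8
278.5 163.9
277.7 159.6
273.6 175.8
271.5 162.8
284.3 175.0
281.8 162.0
```

View pics/e.png

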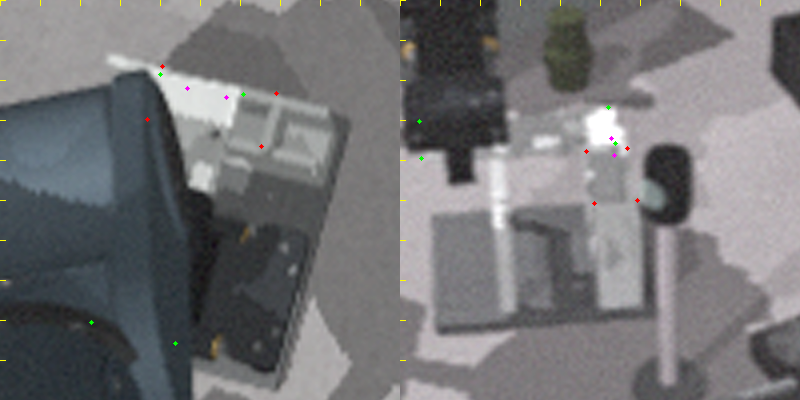

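Emit:
drive_tool(deltas=[[[0,0,10,0,0,0],[0,0,12,0,0,0],[0,0,12,0,0,0],[0,0,8,0,0,0],[0,0,6,0,0,0],[0,0,5,0,0,0],[0,0,0,0,0,0],[0,0,0,0,0,0]]])

```text
time: 13.03
position: [0.4819, 0.2023, 0.0846]
tool_rot: [0.131, 0.991, 0.0, 0.0]
ft_force: [-0.0, 0.2, -0.7]
grip_width: 0.0488
grip_force: 50.1
```

```bash
python3 st.py
```

```text
13.0333 [0.4819 0.2023 0.0846] yang 1.3081
[[-0.966  0.26   0.   ]
 [ 0.26   0.966  0.   ]
 [-0.     0.    -1.   ]]
[-0.0462  0.2281 -0.6978] [0.0336 0.076  0.0008] 0.048772669522698556 50.06233168649487 [ 0.1835  0.6442  1.8174  0.      0.6799 -1.1246]
```

Emit:
drive_tool(deltas=[[[0,0,2,0,0,0],[0,0,2,0,0,0],[0,0,2,0,0,0],[0,0,1.5,0,0,0],[0,0,1,0,0,0],[0,0,0.5,0,0,0],[0,0,0,0,0,0],[0,0,0,0,0,0]]])

```text
time: 13.7
position: [0.4818, 0.2023, 0.0758]
tool_rot: [0.131, 0.991, 0.0, 0.0]
ft_force: [-0.4, 0.2, 0.7]
grip_width: 0.0488
grip_force: 49.9
```

```bash
python3 st.py
```

```text
13.7 [0.4818 0.2023 0.0758] yang 1.308
[[-0.966  0.26   0.   ]
 [ 0.26   0.966  0.   ]
 [-0.     0.    -1.   ]]
[-0.4001  0.1537  0.6605] [-0.0145  0.0455  0.0241] 0.04878202106376382 49.92315888404846 [ 0.1835  0.6602  1.8216 -0.      0.6597 -1.1245]
```

Emit:
drive_tool(deltas=[[[0,0,0.5,0,0,0],[0,0,0.5,0,0,0],[0,0,0,0,0,0],[0,0,0,0,0,0]]], squeeze=10)

```text
time: 14.03
position: [0.4819, 0.2024, 0.0748]
tool_rot: [0.131, 0.991, 0.0, 0.0]
ft_force: [-0.9, 1.0, 4.3]
grip_width: 0.0502
grip_force: 10.0
```

Emit:
drive_tool(deltas=[[[0,0,0,0,0,0],[0,0,0,0,0,0],[0,0,0,0,0,0],[0,0,0,0,0,0],[0,0,0,0,0,0],[0,0,0,0,0,0],[0,0,0,0,0,0],[0,0,0,0,0,0]]], gripper=90)

```text
time: 14.7
position: [0.4818, 0.2023, 0.0745]
tool_rot: [0.131, 0.991, -0.0, -0.0]
ft_force: [-0.2, 0.1, -0.5]
grip_width: 0.0778
grip_force: 0.0
```

Emit:
drive_tool(deltas=[[[0,0,-10,0,0,0],[0,0,-20,0,0,0],[0,0,-30,0,0,0],[0,0,-36,0,0,0],[0,0,-36,0,0,0],[0,0,-36,0,0,0],[0,0,0,0,0,0],[0,0,0,0,0,0]]])

```text
time: 15.37
position: [0.483, 0.2026, 0.2456]
tool_rot: [0.131, 0.991, 0.001, 0.003]
ft_force: [-0.8, 0.3, -0.3]
grip_width: 0.0779
grip_force: 0.0
```

```bash
python3 st.py
```

```text
15.3667 [0.483  0.2026 0.2456] yang 1.3082
[[-0.966  0.26   0.007]
 [ 0.26   0.966  0.001]
 [-0.006  0.003 -1.   ]]
[-0.8222  0.2561 -0.2712] [ 0.0414 -0.0288 -0.0236] 0.07787089613463151 0.0 [ 0.1836  0.388   1.688  -0.      1.059  -1.1245]
```

Emit:
drive_tool(deltas=[[[0,30,-10,0,0,0],[0,40,0,0,0,0],[0,40,0,0,0,0],[0,40,0,0,0,0],[0,40,0,0,0,0],[0,40,0,0,0,0],[0,40,0,0,0,0],[10,40,0,0,0,0]]])

```text
time: 16.03
position: [0.5535, 0.5048, 0.25]
tool_rot: [0.132, 0.991, -0.001, -0.001]
ft_force: [1.0, -0.8, 1.0]
grip_width: 0.0782
grip_force: 0.0
```

Emit:
drive_tool(deltas=[[[30,25,0,0,0,0],[30,25,0,0,0,0],[30,25,0,0,0,0],[30,25,0,0,0,0],[30,25,0,0,0,0],[30,25,0,0,0,0],[0,0,0,0,0,0],[0,0,0,0,0,0]]])

```text
time: 16.7
position: [0.4145, 0.6971, 0.2494]
tool_rot: [0.129, 0.992, -0.002, -0.001]
ft_force: [-0.2, -0.5, 0.2]
grip_width: 0.0781
grip_force: 0.0
```

```bash
python3 st.py
python3 - <<'E'
from fit import *
T=eyes.camera('top');a=cv2.cvtColor(T['img'],cv2.COLOR_RGB2BGR);b=cv2.imread('pics/top0.png')
cv2.imwrite('pics/top_end.png',a)
d=cv2.absdiff(a,b).max(2)
m=(d>35).astype(np.uint8)
n,l,s,c=cv2.connectedComponentsWithStats(m)
for i in range(1,n):
    if s[i,4]>30: print(s[i],c[i].round(1))
z=a[170:265,140:240].max(2)
for r in range(0,95,3): print(170+r,''.join('%X'%(v//16) for v in z[r]))
ps=[.5397,.1865,-.2629]
print('expected plate corners',proj(T,w(ps,[(x+.06,y,.075) for x in(-.1475,.0025) for y in(.025,-.025)])))
E
```

```text
16.7 [0.4145 0.6971 0.2494] yang 1.3125
[[-0.967  0.255 -0.003]
 [ 0.255  0.967 -0.004]
 [ 0.002 -0.004 -1.   ]]
[-0.2315 -0.4933  0.223 ] [-0.0667 -0.0496  0.1003] 0.07814000952351756 0.0 [ 0.8971  0.8067  0.8524 -0.0001  1.4871 -0.4154]
[ 116  123  106   81 2092] [161.8 162.5]
[191 135  18  22 107] [200.6 145.1]
[205 146  52  47 668] [235.5 164.6]
[267 148  39  41 298] [285.1 167.9]
[313 155  12  12  64] [319.6 162.3]
[278 175  19  24 174] [287.3 188.6]
[108 176  18  23 123] [116.1 185.6]
[ 299  177   25   62 1240] [311.2 207.3]
[ 97 191  23  24 132] [109.  204.2]
[  0 193  13  23  76] [  4.1 203.7]
[326 192  23  43 830] [337.1 213.8]
[350 194  21  43 563] [359.  210.1]
[  96  201  104  110 3875] [149.9 257.3]
[213 240  14  17 119] [218.9 250.5]
[ 242  242   65  153 6309] [272.3 313.6]
[ 308  255   59   95 3602] [335.1 290.7]
[ 72 258  21  41 436] [ 81.4 275.3]
[383 321   7  13  64] [386.7 327.2]
[  0 361  17  28 291] [  7.5 372.7]
[331 377  31  43 302] [344.5 404.5]
[  0 392  11  21  59] [  4.9 403.2]
170 5555555555555555555554444444444444444444444444444444455454555555555455555555
[... 2719 characters left out ...]
55555554457777777655555555555555555
251 77777777777777777777777775555555555555556677799A7454555455555545555555544577777777777555555555555555
254 7777777777777777777777777777777777766655555555555544555555555544555555535777777777777775555554455555
257 7777777777777777777777777777777777777777777777766555545555555555555455346777777777777775555555555555
260 7777777777777767677777777777777777777777777777777777777766665555555554467777777777777555555555555555
263 7777777777777776676677766777777777777777777777777776555556557777777767777777777777655455555455555677
expected plate corners [[167.61327112 248.46883359]
 [187.57186313 253.45882636]
 [184.02496199 189.41787019]
 [203.63675128 194.08868777]]
```

```bash
python3 -c "
from rig import ticket
print(ticket.hand_in())"
```

```text
the job is handed in; nothing more can be done
None
```

The long plate is hung in the station's groove and let go, and the job was handed in at about 17 s. No verdict came back, but the last top view put its front corners within about 1 px (roughly 2–3 mm) of where they should be, and the two short plates had not moved.

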